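Put a setting block away through the sprung flap of a dust box

ROBOT

A 6-joint arm with a two-finger parallel gripper is mounted at the origin on a cart in front of the work surface, level with it; the furniture and walls round the work are solid. World frame = base frame: x ahead of the robot, y to its left, z up, the work surface at z = 0. Lengths are in mm, angles in rad, forces in N, time in s.
With the tool pointing down it reaches from about 250 to 775 mm from the base axis. Payload 4 kg.
Tool frame: the origin (TCP) lies on the centre line of the jaws, within the pads' length; the fingertips stand 25 mm ahead of it and the grasp point (between the pads) lies 6 mm ahead of it; z points along the fingers, y is the direction in which the jaws open and shut (so a half turn about z gives the same grasp; the last joint's range is limited). The gripper opens to 85 mm and grips with 20 to 120 N. Pads are 22 mm wide; open, the fingers measure 114 mm over their backs; the gripper's body (76 mm by 85 mm) begins 54 mm behind the grasp point. The pads swing forward as they close: fully open they stand 13 mm farther back than shut.
Start: joints at [-0.103, 0.087, 1.371, -0, 1.684, -0.103], TCP at [550.014, -0.006, 256.341] pointing down, gripper open.
Joint ranges: [-3.1, 3.1], [-0.76, 2.03], [0.27, 2.55], [-1.08, 4.22], [0.17, 2.65], [-2.57, 2.57]. Speed limits (rad/s): [2.79, 2.79, 3.14, 3.14, 3.14, 3.14].

INTERFACE

Orientations are given as [roll, pitch, yaw] about the fixed x, y, z axes, in that order (R = Rz(yaw) Ry(pitch) Rx(roll)).
In Python, from bench import robot gives the robot as it stands.
- The arm moves only by the tool carry_out, never from a script. Its argument "plan" is a list of rows, each an object with "hand": the closure in counts, from 0 (fully open) to 255 (shut); "linear": the shift along the tool's x, y, z in mm, a list of three; "roll": the turn about the tool's z in degrees. A call has 1 to 20 rows; each row is the pose to reach, as a shift and turn from the pose commanded when the call began, along the tool's axes at that moment; what a row does not reach only later rows make up. A row lasts 1/12 s, in which the tool goes at most 41.7 mm and 7.16 degrees, less where a joint would pass 70% of its speed; a pose out of reach is approached as far as the arm can. A call with a gripper value outside its range is refused whole. The fingers move at their own pace and stop on an object; "force" is the grip in N (left out, the last holds). Time passes only in rows, so rows that repeat a pose let the fingers close. It gives the time, the measured TCP pose, the force and the opening at its end, in the units of the state.
- robot.sense(): the state, without advancing time (a new reading comes with each control period).
- robot.camera(name): name is "scene" or "side" or "wrist"; returns a dict with "frame" (400x640x3 uint8, red, green, blue), "range_z" (400x640 float32, mm along the optical axis (not along the pixel's ray), 0 where there is no reading), "mtx" (3x3 intrinsics, pixels), "R" (3x3) and "t" (3): a world point X has camera coordinates R X + t; the wrist camera has in their place "T_tool_cam" (4x4, takes a point from camera to tool coordinates, whose origin is the TCP and whose axes are the flange's). Camera axes: x right, y down, z forward; pixel columns grow to the right and rows downward; lengths in mm; the calibration is good to about 2 mm. A picture is of the moment at which its call begins: read the wrist's pose just before it.
- robot.finish_job(): hands the job in, once; it reports no verdict.
The state is a dict: "clock": time; "joint_pos": joint angles; "dq": joint speeds; "effort": joint torques, N m; "eef_pos": TCP position; "eef_rot": TCP orientation; "contact_force": force on the tool from outside, world axes, zero at the start; "moment": the same for the moment, N m; "finger_gap": opening from 0.0 (shut) to 1.0 (fully open).
Only numpy, scipy, OpenCV 4.12 (cv2) and the standard library are available. Lean on these libraries where they do the work, as an engineer would, in place of code of your own. Each camera call takes 0.05 s, during which the arm holds its last target.

TASK

Put the largest of the three plain metal setting blocks (the flat one, not the cube or the slim one) away in the dust box: lay it flat in the mouth in the cover plate, then push it down through the sprung flap so that it drops inside and the flap closes again behind it. The cover is clamped through slots and may sit a little to one side, so feel for the mouth; work gently and leave the other two blocks and the loupe where they are.

Things in the scene. Friction and masses are not known exactly. Their poses are not given: they have to be found in the camera images.
- block_large: the block to put away: plain grey steel cuboid 30 (own x) x 50 (own y) x 20 (z) mm with one small hole, about 220 g, lying flat on the bench; origin at the centre of its underside
- block_cube: bystander: plain grey metal cube, 30 mm; origin at the centre of its underside
- block_small: bystander: slim plain grey metal cuboid 22 x 45 x 18 mm; origin at the centre of its underside
- loupe_stand: bystander: black loupe, 34 mm across and 31 mm tall, to the right of the dust box; origin at the centre of its underside
- dust_box: grey steel box fixed to the bench, 130 (own x) x 110 (own y) mm, 115 mm tall with its cover; clear pane at its front (own -x); walls and floor 5 mm; origin at the centre of its underside. On top lies a flat aluminium cover plate 128 x 122 x 6 mm with one rectangular mouth. Box, cover and flap must not be pressed with more than 30 N
- mouth (a point): point of the box 115 mm above its underside (height of the cover's upper face), over its centre. The mouth is 36 mm along the box's x, 56 mm along its y, edges chamfered 1.5 mm. Along x its centre is at this point; along y it lies up to 10 mm to either side (not measured), as the cover is clamped there. The cover does not move in use
- flap (a joint): flap angle, rad: 0 shut (level), up to 1.5 hanging open; swings down into the box, free edge at the front. Its spring (0.075 to 0.083 N m) carries the block's weight. Pushed down mid-top with closed fingers (5 to 20 N), the block tips off it and drops inside when the fingertips are 5 to 17 mm below the cover's upper face, often only as they lift off again; pushing on may wedge it
- flap_hinge (a point): midpoint of the flap's hinge axis, which runs along the box's y, 24 mm to the far side (+x) of the mouth's centre and 10.5 mm below the cover's upper face. The steel flap is 46 mm long, 84 mm wide; shut, its upper face is 8 mm below the cover's, so a block laid in the mouth stands 12 mm proud
Things that resemble listed ones, but are neither listed nor needed, are in the scene too. What is shaped like the block_large but brown or yellow is not meant.

How it is judged:
By the outcome, as a careful person would: the job done as asked, in the order asked, and still so for the second after the job is handed in, with the robot touching nothing.
It also fails if it takes over 61 s, if anything falls off the work surface, if the arm or the gripper's body presses on something with over 40 N, if the wrist force passes 120 N, or if a joint passes its speed limit or range.

## Working session

There is one attempt and no reset: what is moved stays moved. The work goes in short steps, Python scripts to look and compute and a tool call to move; the robot and the scene stay as the last step left them, time stands still between calls to the robot, and variables do not carry over. Pictures are saved under pics/ and viewed, and the job is handed in when it is done.

Besides the shell and the picture viewer there is one more tool, called after "Emit:" as name(argument=value, ...) on one line, values as JSON. carry_out: Moves the arm, as the interface text tells. Its arguments: {"type":"object","properties":{"plan":{"type":"array","items":{"type":"object","properties":{"hand":{"type":"number"},"linear":{"type":"array","items":{"type":"number"}},"roll":{"type":"number"}}}},"force":{"type":"number"}},"required":["plan"]}

```bash
ls; mkdir -p pics
python3 - <<'E'
from bench import robot
import cv2,numpy as np
s=robot.sense();print({k:np.round(v,3).tolist() for k,v in s.items()})
for n in("scene","side","wrist"):
    c=robot.camera(n);cv2.imwrite(f"pics/{n}0.png",c["frame"][:,:,::-1]);np.savez(f"pics/{n}0.npz",**c)
    print(n,[(k,np.round(c[k],3).tolist()) for k in c if k not in("frame","range_z")])
E
```

```text
pics
{'clock': 0.0, 'joint_pos': [-0.103, 0.088, 1.372, 0.0, 1.684, -0.103], 'dq': [0.001, 0.001, -0.001, 0.001, 0.001, 0.001], 'effort': [0.0, -35.186, -31.328, 0.0, 0.011, 0.0], 'eef_pos': [549.56, 0.063, 255.13], 'eef_rot': [-3.139, -0.0, 1.571], 'contact_force': [-0.556, 0.01, -0.344], 'moment': [-0.0, 0.053, 0.001], 'finger_gap': 1.0}
scene [('mtx', [[428.403, 0.0, 314.221], [0.0, 428.403, 202.607], [0.0, 0.0, 1.0]]), ('R', [[0.774, -0.633, -0.014], [-0.341, -0.398, -0.852], [0.534, 0.664, -0.524]]), ('t', [-549.135, 190.344, 819.548])]
side [('mtx', [[432.267, 0.0, 315.147], [0.0, 432.267, 204.858], [0.0, 0.0, 1.0]]), ('R', [[0.957, -0.29, 0.022], [-0.096, -0.386, -0.918], [0.274, 0.876, -0.397]]), ('t', [-550.858, 63.381, 1188.17])]
wrist [('mtx', [[359.68, 0.0, 324.267], [0.0, 359.68, 199.308], [0.0, 0.0, 1.0]]), ('T_tool_cam', [[-0.0, -0.959, -0.283, 71.074], [1.0, 0.0, -0.0, 1.04], [0.0, -0.283, 0.959, -118.283], [0.0, 0.0, 0.0, 1.0]])]
```

View pics/scene0.png

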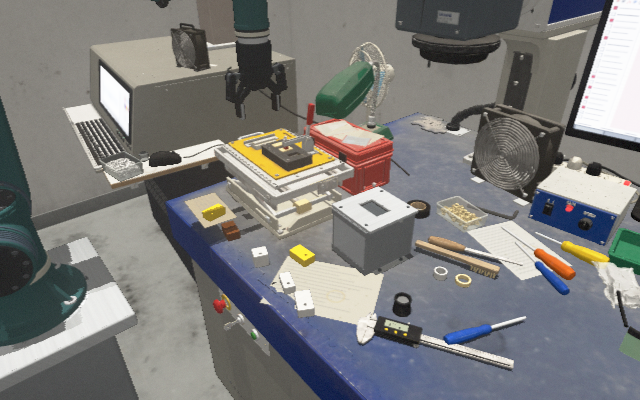

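View pics/side0.png

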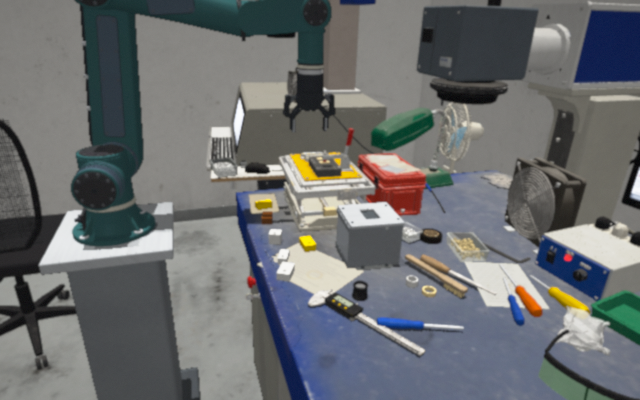

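View pics/wrist0.png

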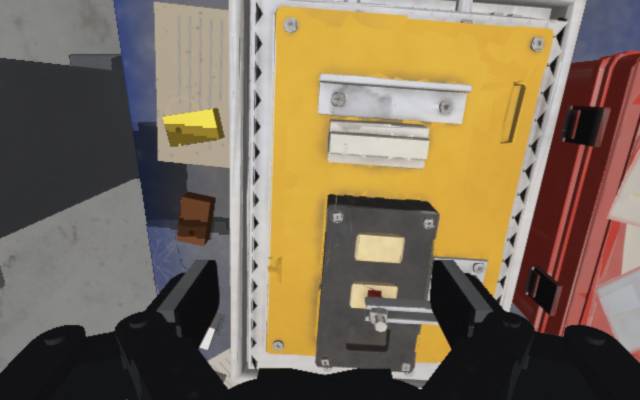

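```bash
cat > h.py <<'E'
import numpy as np,cv2
def pts(c):
    z=c["range_z"];m=c["mtx"];v,u=np.mgrid[:z.shape[0],:z.shape[1]]
    P=np.dstack([(u-m[0,2])*z/m[0,0],(v-m[1,2])*z/m[1,1],z])
    return P
def world(c): return (pts(c)-c["t"])@c["R"]
def wworld(c,pos,rot):
    from scipy.spatial.transform import Rotation as R
    M=R.from_euler("xyz",rot).as_matrix();T=c["T_tool_cam"]
    return (pts(c)@T[:3,:3].T+T[:3,3])@M.T+pos
E
python3 - <<'E'
import numpy as np,cv2
from h import *
c=dict(np.load("pics/scene0.npz"));im=c["frame"][:,:,::-1]
cv2.imwrite("pics/crop1.png",cv2.resize(im[180:340,180:440],None,fx=3,fy=3,interpolation=cv2.INTER_CUBIC)[:600,:800])
W=world(c)
for p in [(260,250),(287,278),(290,290),(304,297),(302,250),(375,197),(375,208),(402,298),(350,200),(400,200),(300,320)]:
    print(p,W[p[1],p[0]].round(1))
E
```

```text
(260, 250) [ 410.6 -186.2   29.3]
(287, 278) [ 410.4 -281.5   16.6]
(290, 290) [ 399.4 -305.7    8.9]
(304, 297) [ 401.1 -347.6   20.5]
(302, 250) [ 483.9 -235.2   21.5]
(375, 197) [ 642.8 -288.2  114.9]
(375, 208) [ 620.5 -310.2  107.1]
(402, 298) [ 532.9 -468.7   25.5]
(350, 200) [ 593.9 -262.8  115.1]
(400, 200) [ 675.3 -329.4  113.7]
(300, 320) [ 372.  -372.2    0.7]
```

View pics/crop1.png

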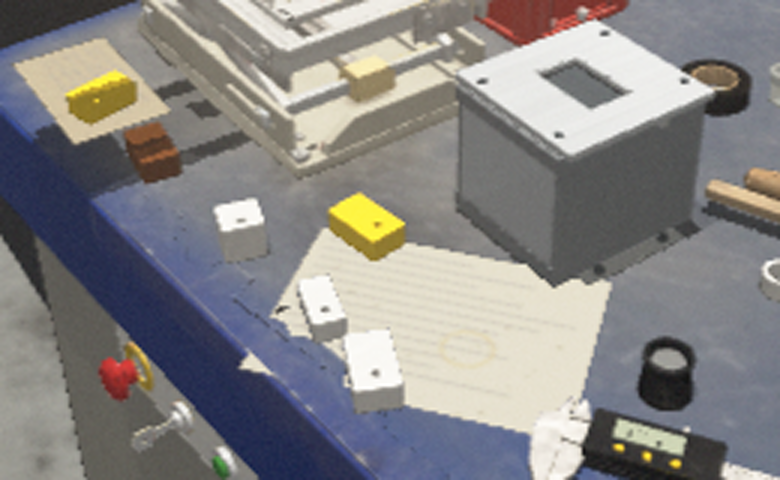

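Candidates (scene pixels): the cube at (260,255), 29 mm tall. The slim block at (287,283), about 17 mm tall. A grey cuboid with a hole at (304,303), 20 mm tall and the largest in plan. The yellow ones at (302,254) and (213,211) and the brown one at (231,230) are excluded by colour. I choose (304,303) and measure it next.

Run:
```python
import numpy as np,cv2
from h import *
c=dict(np.load("pics/scene0.npz"));W=world(c);im=c["frame"]
hsv=cv2.cvtColor(im,cv2.COLOR_RGB2HSV)
def fit(m,name):
    n,l,st,ce=cv2.connectedComponentsWithStats(m.astype(np.uint8),connectivity=4)
    for i in range(1,n):
        if st[i,4]<40: continue
        P=W[l==i];r=cv2.minAreaRect(P[:,:2].astype(np.float32))
        print(name,st[i].tolist(),"c",np.round(r[0],1),"sz",np.round(r[1],1),"ang",round(r[2],1),"z",np.median(P[:,2]).round(1))
roi=np.zeros(im.shape[:2],bool);roi[235:325,240:330]=1
lowsat=(hsv[...,1]<60)
for lo,hi,n in((16,24,"large/small"),(14,19,"18"),(26,33,"cube")):
    fit(roi&lowsat&(W[...,2]>lo)&(W[...,2]<hi)&(im.min(2)>150),n)
roi[:]=0;roi[170:270,310:430]=1
m=roi&(W[...,2]>110)&(W[...,2]<119)
fit(m,"cover")
# mouth: contour hole
mm=m.astype(np.uint8)
br=(roi&(im.min(2)<150)).astype(np.uint8)
cs,h=cv2.findContours((roi&(im.min(2)>165)).astype(np.uint8),cv2.RETR_CCOMP,cv2.CHAIN_APPROX_NONE)
for k,q in enumerate(cs):
    if cv2.contourArea(q)>100:
        uv=q[:,0].astype(float);d=np.c_[(uv-[c["mtx"][0,2],c["mtx"][1,2]])/c["mtx"][0,0],np.ones(len(uv))]@c["R"]
        o=-c["R"].T@c["t"];X=o+d*((115-o[2])/d[:,2])[:,None]
        r=cv2.minAreaRect(X[:,:2].astype(np.float32));print("contour",h[0,k],np.round(r[0],1),np.round(r[1],1),round(r[2],1))
```

```text
large/small [279, 271, 16, 18, 166] c [ 407.  -285.5] sz [46.2 22. ] ang 67.7 z 17.8
large/small [294, 289, 21, 22, 323] c [ 397.6 -351.2] sz [52.6 29.8] ang 62.1 z 19.7
18 [279, 271, 16, 18, 162] c [ 407.3 -284.4] sz [45.7 22.3] ang 67.8 z 17.6
cube [252, 246, 16, 11, 132] c [ 407.8 -189.1] sz [30.4 30.3] ang 67.4 z 29.7
cover [310, 172, 44, 18, 147] c [ 624.1 -176. ] sz [ 12.8 124.3] ang 86.7 z 114.0
cover [332, 186, 87, 48, 1951] c [ 613.4 -314.1] sz [124.9 130. ] ang 85.1 z 114.9
contour [ 1 -1 -1 -1] [ 426.7 -397.6] [20.9 76.9] 49.8
contour [ 4  2 -1 -1] [ 523.6 -238. ] [26.1 48.3] 84.5
contour [12  5  7 -1] [ 613.  -304.5] [141.8 131.9] 85.2
contour [11  9 -1  6] [ 612.5 -315. ] [60.7 41.8] 85.4
contour [14 12 -1 -1] [ 633.6 -144.9] [ 26.9 112.8] 84.3
```

Emit:
carry_out(plan=[{"hand":0,"linear":[-35,-15,11],"roll":5},{"hand":0,"linear":[-70,-30,23],"roll":10},{"hand":0,"linear":[-105,-46,35],"roll":15},{"hand":0,"linear":[-140,-61,46],"roll":20},{"hand":0,"linear":[-175,-76,58],"roll":25},{"hand":0,"linear":[-210,-91,70],"roll":28},{"hand":0,"linear":[-245,-107,81],"roll":28},{"hand":0,"linear":[-280,-122,93],"roll":28},{"hand":0,"linear":[-315,-137,105],"roll":28},{"hand":0,"linear":[-351,-152,116],"roll":28},{"hand":0,"linear":[-351,-152,116],"roll":28},{"hand":0,"linear":[-351,-152,116],"roll":28},{"hand":0,"linear":[-351,-152,116],"roll":28},{"hand":0,"linear":[-351,-152,116],"roll":28}])

```text
clock: 1.32
eef_pos: [398.7, -350.1, 140.7]
eef_rot: [3.141, -0.0, 1.083]
contact_force: [-0.2, -0.4, -0.2]
finger_gap: 1.001
```

```bash
cat > look.py <<'E'
from bench import robot
from h import *
import sys
def look(tag,name="wrist"):
    s=robot.sense();c=robot.camera(name)
    cv2.imwrite(f"pics/{tag}.png",c["frame"][:,:,::-1])
    W=wworld(c,s["eef_pos"],s["eef_rot"]) if name=="wrist" else world(c)
    np.savez(f"pics/{tag}.npz",W=W,pos=s["eef_pos"],rot=s["eef_rot"],**c)
    print({k:np.round(s[k],3).tolist() for k in("clock","joint_pos","eef_pos","eef_rot","contact_force","finger_gap")})
    return s,c,W
E
python3 - <<'E'
from look import *
s,c,W=look("w1")
im=c["frame"];m=(W[...,2]>15)&(W[...,2]<26)&(im.min(2)>130)
n,l,st,ce=cv2.connectedComponentsWithStats(m.astype(np.uint8),connectivity=4)
for i in range(1,n):
    if st[i,4]<500: continue
    P=W[l==i];r=cv2.minAreaRect(P[:,:2].astype(np.float32))
    print(st[i].tolist(),"c",np.round(r[0],1),"sz",np.round(r[1],1),"ang",round(r[2],1),"z",np.median(P[:,2]).round(1), np.round(P[:,:2].mean(0),1))
E
```

```text
{'clock': 1.317, 'joint_pos': [-0.828, 0.096, 1.593, 0.001, 1.452, -0.341], 'eef_pos': [398.696, -350.137, 140.714], 'eef_rot': [3.141, -0.0, 1.083], 'contact_force': [-0.247, -0.363, -0.191], 'finger_gap': 1.001}
[267, 71, 43, 73, 2315] c [ 408.4 -285. ] sz [45.2 22.2] ang 68.8 z 18.7 [ 409. -284.]
```

View pics/w1.png

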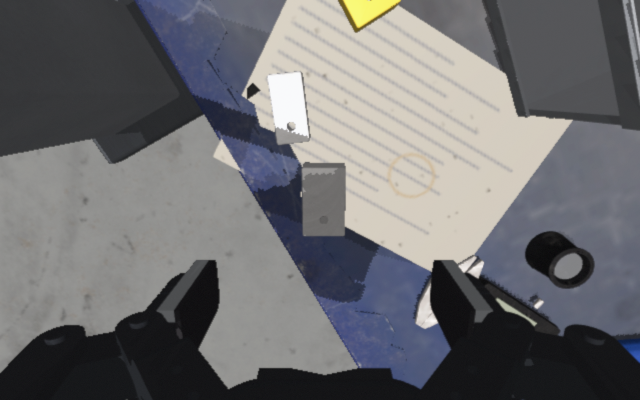

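Run:
```python
from h import *
c=dict(np.load("pics/w1.npz"));W=c["W"]
print(W[200,324],W[170,324],W[230,324],W[250,340])
roi=np.zeros((400,640),bool);roi[150:245,290:360]=1
m=roi&(W[...,2]>16)&(W[...,2]<24)
n,l,st,ce=cv2.connectedComponentsWithStats(m.astype(np.uint8),connectivity=4)
for i in range(1,n):
    if st[i,4]<300: continue
    P=W[l==i];r=cv2.minAreaRect(P[:,:2].astype(np.float32))
    print(st[i].tolist(),"c",np.round(r[0],1),"sz",np.round(r[1],1),"ang",round(r[2],1),"z",np.median(P[:,2]).round(1), np.round(P[:,:2].mean(0),1))
    M=np.array([[np.cos(c["rot"][2]),np.sin(c["rot"][2])],[np.sin(c["rot"][2]),-np.cos(c["rot"][2])]])
    print("tool-frame xy offset",M@(np.array(r[0])-c["pos"][:2]))
```

```text
[ 400.27193431 -349.58302955   21.83590838] [ 410.02156342 -331.19605058   20.89043795] [ 389.48526034 -369.92258566   19.38641435] [ 389.46684889 -396.50887648    1.78609196]
[302, 166, 44, 70, 2955] c [ 399.2 -351. ] sz [49.9 30.1] ang 62.2 z 20.7 [ 399.7 -350. ]
tool-frame xy offset [-0.54938041  0.83216127]
```

Emit:
carry_out(plan=[{"hand":60,"linear":[-0.5,0.8,30],"roll":0},{"hand":60,"linear":[-0.5,0.8,60],"roll":0},{"hand":60,"linear":[-0.5,0.8,85],"roll":0},{"hand":60,"linear":[-0.5,0.8,100],"roll":0},{"hand":60,"linear":[-0.5,0.8,106],"roll":0},{"hand":60,"linear":[-0.5,0.8,106],"roll":0},{"hand":60,"linear":[-0.5,0.8,106],"roll":0},{"hand":60,"linear":[-0.5,0.8,106],"roll":0}], force=50)

```text
clock: 2.03
eef_pos: [399.8, -352.5, 36.3]
eef_rot: [3.138, 0.001, 1.083]
contact_force: [0.2, 0.7, -0.1]
finger_gap: 0.765
```

Run:
```python
from look import *
look("w2")
s,c,W=look("s2","scene"); cv2.imwrite("pics/s2c.png",cv2.resize(c["frame"][220:360,220:420,::-1],None,fx=4,fy=4))
```

```text
{'clock': 2.033, 'joint_pos': [-0.829, 0.198, 1.702, 0.0, 1.238, -0.341], 'eef_pos': [399.796, -352.456, 36.296], 'eef_rot': [3.138, 0.001, 1.083], 'contact_force': [0.153, 0.674, -0.135], 'finger_gap': 0.765}
{'clock': 2.083, 'joint_pos': [-0.829, 0.198, 1.702, 0.0, 1.238, -0.341], 'eef_pos': [399.7, -352.633, 36.371], 'eef_rot': [3.138, 0.001, 1.083], 'contact_force': [-0.375, -0.575, 0.714], 'finger_gap': 0.768}
```

View pics/s2c.png

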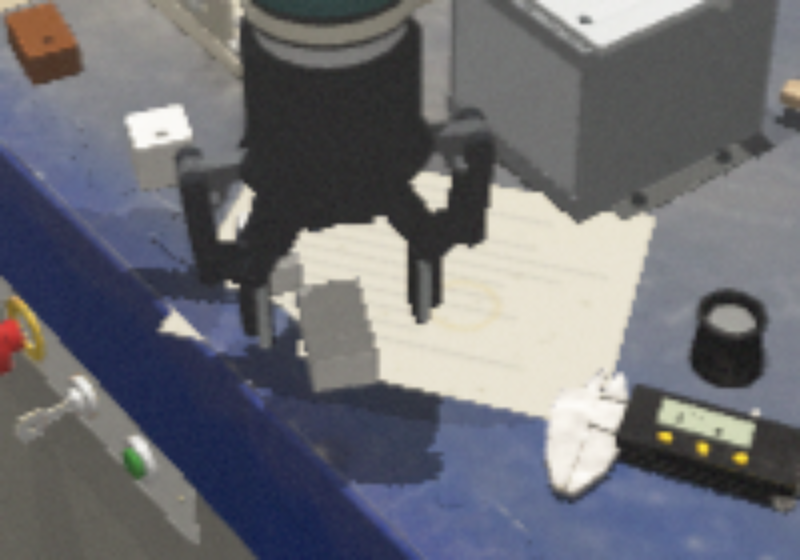

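View pics/w2.png

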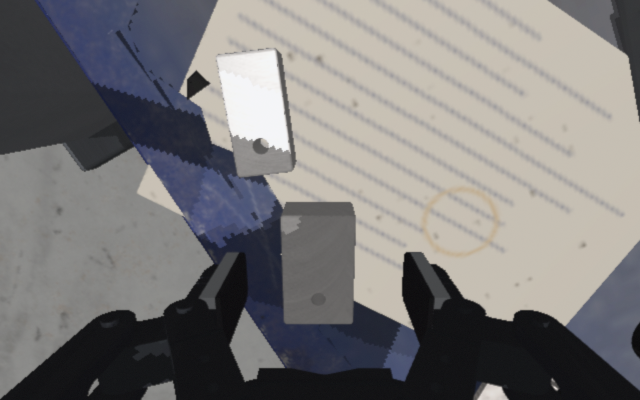

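Emit:
carry_out(plan=[{"hand":140,"linear":[0.5,0,0],"roll":0},{"hand":160,"linear":[0.5,0,0],"roll":0},{"hand":180,"linear":[0.5,0,0],"roll":0},{"hand":200,"linear":[0.5,0,0],"roll":0},{"hand":220,"linear":[0.5,0,0],"roll":0},{"hand":220,"linear":[0.5,0,0],"roll":0},{"hand":220,"linear":[0.5,0,0],"roll":0},{"hand":220,"linear":[0.5,0,0],"roll":0}], force=50)

```text
clock: 2.8
eef_pos: [399.0, -351.8, 35.1]
eef_rot: [3.14, 0.0, 1.082]
contact_force: [-1.8, 0.8, 5.8]
finger_gap: 0.329
```

Run:
```python
from look import *
look("w3")
s,c,W=look("s3","scene"); cv2.imwrite("pics/s3c.png",cv2.resize(c["frame"][250:340,250:370,::-1],None,fx=6,fy=6,interpolation=cv2.INTER_CUBIC))
```

```text
{'clock': 2.8, 'joint_pos': [-0.829, 0.199, 1.703, -0.0, 1.238, -0.34], 'eef_pos': [398.992, -351.774, 35.126], 'eef_rot': [3.14, 0.0, 1.082], 'contact_force': [-1.845, 0.797, 5.812], 'finger_gap': 0.329}
{'clock': 2.85, 'joint_pos': [-0.829, 0.199, 1.703, -0.0, 1.238, -0.34], 'eef_pos': [398.991, -351.759, 35.108], 'eef_rot': [3.14, 0.0, 1.082], 'contact_force': [-1.253, 0.155, 5.555], 'finger_gap': 0.335}
```

View pics/s3c.png

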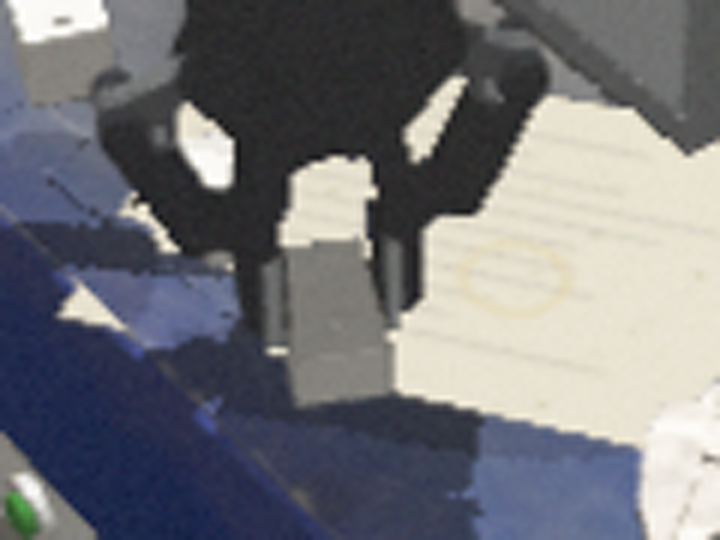

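View pics/w3.png

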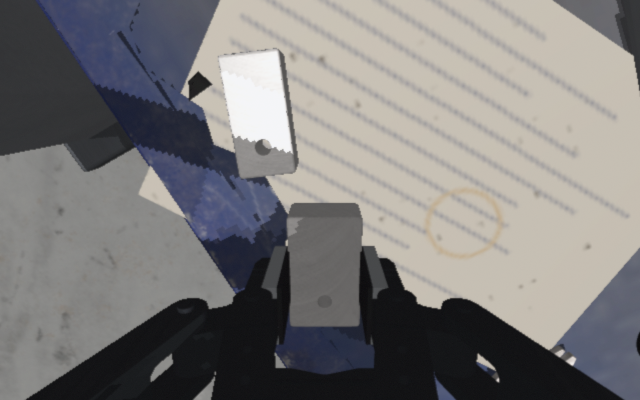

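Emit:
carry_out(plan=[{"hand":220,"linear":[0.5,0,-10],"roll":0},{"hand":220,"linear":[0,0,-40],"roll":0},{"hand":220,"linear":[0,0,-75],"roll":0},{"hand":220,"linear":[0,0,-110],"roll":0},{"hand":220,"linear":[0,0,-140],"roll":0},{"hand":220,"linear":[0,0,-160],"roll":0},{"hand":220,"linear":[5,15,-165],"roll":-3},{"hand":220,"linear":[15,44,-165],"roll":-8},{"hand":220,"linear":[27,78,-165],"roll":-13},{"hand":220,"linear":[39,112,-165],"roll":-18},{"hand":220,"linear":[51,146,-165],"roll":-23},{"hand":220,"linear":[61,178,-165],"roll":-23},{"hand":220,"linear":[68,197,-165],"roll":-23},{"hand":220,"linear":[70,204,-165],"roll":-23},{"hand":220,"linear":[70,204,-165],"roll":-23},{"hand":220,"linear":[70,204,-165],"roll":-23},{"hand":220,"linear":[70,204,-165],"roll":-23}])

```text
clock: 4.32
eef_pos: [610.4, -385.4, 199.2]
eef_rot: [-3.14, -0.0, 1.483]
contact_force: [0.0, -0.4, -1.9]
finger_gap: 0.332
```

Run:
```python
from look import *
look("w4")
s,c,W=look("s4","scene"); cv2.imwrite("pics/s4c.png",cv2.resize(c["frame"][130:280,300:480,::-1],None,fx=4,fy=4,interpolation=cv2.INTER_CUBIC))
s,c,W=look("d4","side"); cv2.imwrite("pics/d4c.png",cv2.resize(c["frame"][130:280,300:480,::-1],None,fx=4,fy=4,interpolation=cv2.INTER_CUBIC))
```

```text
{'clock': 4.317, 'joint_pos': [-0.641, 0.493, 0.975, -0.0, 1.675, -0.553], 'eef_pos': [610.417, -385.369, 199.184], 'eef_rot': [-3.14, -0.0, 1.483], 'contact_force': [0.01, -0.416, -1.941], 'finger_gap': 0.332}
{'clock': 4.367, 'joint_pos': [-0.642, 0.493, 0.975, -0.0, 1.675, -0.553], 'eef_pos': [610.395, -385.476, 199.654], 'eef_rot': [-3.141, -0.0, 1.483], 'contact_force': [-0.741, -0.058, -2.362], 'finger_gap': 0.332}
{'clock': 4.417, 'joint_pos': [-0.642, 0.492, 0.975, -0.0, 1.674, -0.553], 'eef_pos': [610.489, -385.503, 199.94], 'eef_rot': [-3.141, 0.0, 1.482], 'contact_force': [0.262, -0.265, -2.874], 'finger_gap': 0.332}
```

View pics/s4c.png

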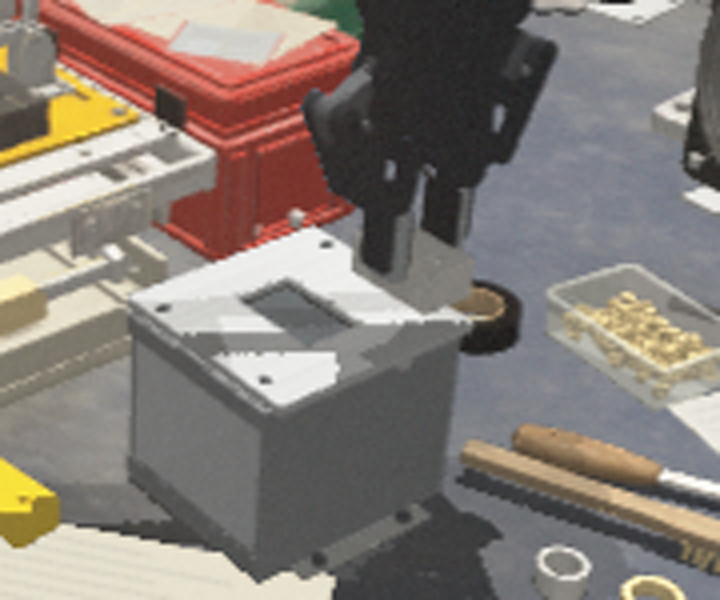

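View pics/d4c.png

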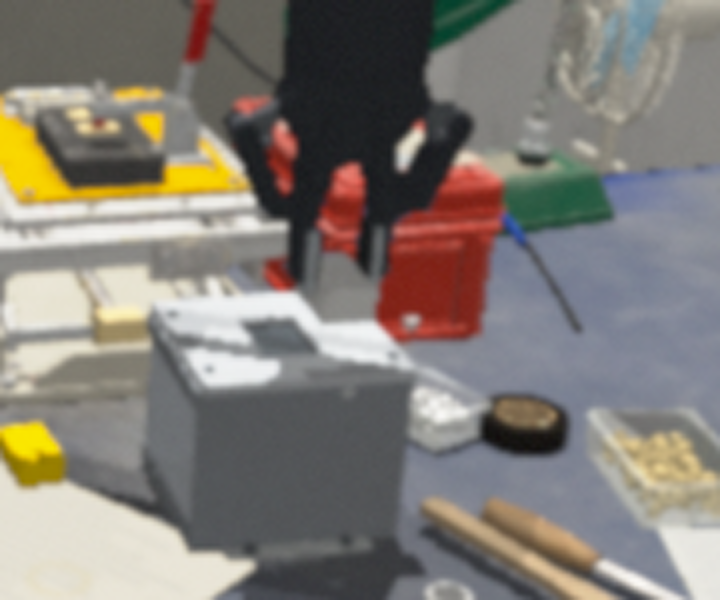

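View pics/w4.png

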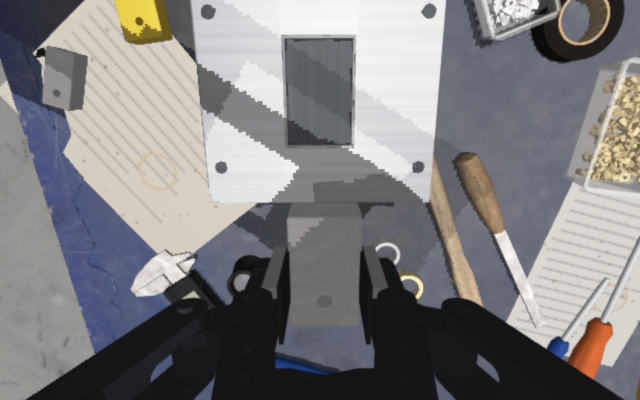

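Run:
```python
from h import *
from scipy.spatial.transform import Rotation as R
c=dict(np.load("pics/w4.npz"));W=c["W"];im=c["frame"];g=cv2.cvtColor(im,cv2.COLOR_RGB2GRAY)
T=c["T_tool_cam"];P=pts(c)@T[:3,:3].T+T[:3,3]   # tool frame
print("cover z",W[30,240],W[185,400],"z tool",P[30,240],"flap",W[90,320],"block top",P[260,324],W[260,324])
print(g[90,270:370:2],g[25:45,320],g[140:155,320])
# mouth by depth: below cover
roi=np.zeros(g.shape,bool);roi[20:165,265:375]=1
m=(roi&(g<115)).astype(np.uint8); n,l,st,ce=cv2.connectedComponentsWithStats(m,connectivity=4)
i=1+np.argmax(st[1:,4]);print(st[i])
def cast(uv,zt):
    d=np.c_[(uv-[c["mtx"][0,2],c["mtx"][1,2]])/c["mtx"][0,0],np.ones(len(uv))]@T[:3,:3].T;o=T[:3,3]
    return o+d*((zt-o[2])/d[:,2])[:,None]
zc=np.median(P[(W[...,2]>108)&(W[...,2]<122)&(np.arange(400)[:,None]<160)][:,2]);print("cover tool z",zc)
q=max(cv2.findContours((l==i).astype(np.uint8),cv2.RETR_EXTERNAL,cv2.CHAIN_APPROX_NONE)[0],key=len)[:,0].astype(float)
X=cast(q,zc);r=cv2.minAreaRect(X[:,:2].astype(np.float32));print("mouth tool",r)
m=(abs(P[...,2]-P[260,324,2])<5); n,l,st,ce=cv2.connectedComponentsWithStats(m.astype(np.uint8),connectivity=4)
k=l[260,324];print(st[k]);B=P[l==k];
print("block",cv2.minAreaRect(B[:,:2].astype(np.float32)),np.median(B[:,2]))
# corners
roi=(W[...,2]>110)&(W[...,2]<120)&(g>0);n,l,st,ce=cv2.connectedComponentsWithStats(roi.astype(np.uint8));k=l[30,240];print("cover",st[k],cv2.minAreaRect(P[l==k][:,:2].astype(np.float32)))
cv2.imwrite("pics/w4c.png",cv2.resize(im[20:340,200:460,::-1],None,fx=1.8,fy=1.8,interpolation=cv2.INTER_CUBIC))
```

```text
cover z [ 577.24344169 -279.71245683  115.93305292] [ 656.5402053  -368.80126832  116.58802105] z tool [102.29329326 -42.21668246  83.35718754] flap [ 615.3658959  -312.59590865  108.53555427] block top [ 6.52615041  0.95345782 14.18891772] [ 611.92083382 -378.94426862  184.99666284]
[235 235 235 235 235 236 231 171  99 108 114 112 110 108  95  94  93  93
  92  94  97  96  94  92  92  92  93  94  92  93  93  93  93  94  91  94
  95  94  93  93  85 116 166 222 222 222 220 226 239 239] [247 246 246 245 245 245 245 245 240 218 186 182 168 108  81  97 108 109
 110 110] [ 56  56  56  57  65  95 119 123 125 135 134 135 134 134 134]
[ 284   38   70  110 7200]
cover tool z 83.59439027436876
mouth tool ((70.38304138183594, -2.2153682708740234), (56.318416595458984, 37.71428298950195), 0.0032498412765562534)
[ 272  213  106  114 8415]
block ((-0.2211894989013672, 1.3465347290039062), (41.587615966796875, 50.92869567871094), 89.19219207763672) 14.537453617391378
cover [  191     0   255   203 40916] ((63.54762268066406, -2.7455673217773438), (130.6132049560547, 107.91780853271484), 89.88330078125)
```

View pics/w4c.png

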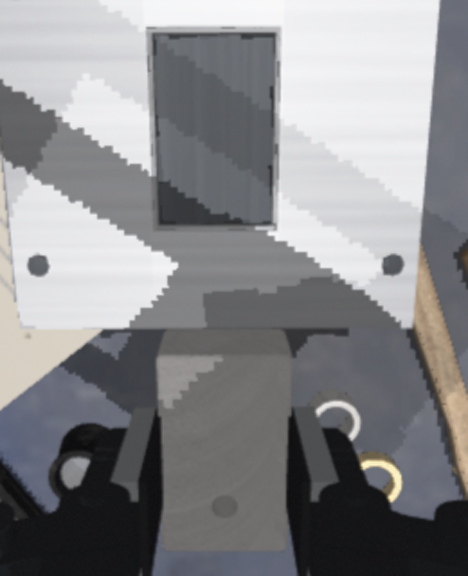

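Emit:
carry_out(plan=[{"hand":220,"linear":[15,-1,0],"roll":0},{"hand":220,"linear":[40,-2,0],"roll":0},{"hand":220,"linear":[60,-3,10],"roll":0},{"hand":220,"linear":[70,-3.3,25],"roll":0},{"hand":220,"linear":[70.5,-3.3,38],"roll":0},{"hand":220,"linear":[70.5,-3.3,43],"roll":0},{"hand":220,"linear":[70.5,-3.3,43],"roll":0},{"hand":220,"linear":[70.5,-3.3,43],"roll":0},{"hand":220,"linear":[70.5,-3.3,43],"roll":0}])

```text
clock: 5.22
eef_pos: [614.6, -316.1, 157.2]
eef_rot: [3.14, 0.001, 1.482]
contact_force: [0.4, 0.3, -2.8]
finger_gap: 0.329
```

Run:
```python
from look import *
s,c,W=look("w5")
s,c,W=look("s5","scene"); cv2.imwrite("pics/s5c.png",cv2.resize(c["frame"][160:250,310:430,::-1],None,fx=6,fy=6,interpolation=cv2.INTER_CUBIC))
s,c,W=look("d5","side"); cv2.imwrite("pics/d5c.png",cv2.resize(c["frame"][160:250,310:430,::-1],None,fx=6,fy=6,interpolation=cv2.INTER_CUBIC))
```

```text
{'clock': 5.217, 'joint_pos': [-0.557, 0.434, 1.141, -0.0, 1.565, -0.468], 'eef_pos': [614.638, -316.118, 157.191], 'eef_rot': [3.14, 0.001, 1.482], 'contact_force': [0.354, 0.283, -2.839], 'finger_gap': 0.329}
{'clock': 5.267, 'joint_pos': [-0.557, 0.434, 1.14, -0.0, 1.565, -0.468], 'eef_pos': [614.796, -316.086, 157.517], 'eef_rot': [3.14, 0.001, 1.482], 'contact_force': [0.802, -0.226, -2.23], 'finger_gap': 0.332}
{'clock': 5.317, 'joint_pos': [-0.557, 0.434, 1.14, -0.0, 1.565, -0.468], 'eef_pos': [614.866, -315.958, 157.558], 'eef_rot': [3.14, 0.001, 1.483], 'contact_force': [-1.049, -0.012, -2.43], 'finger_gap': 0.334}
```

View pics/s5c.png

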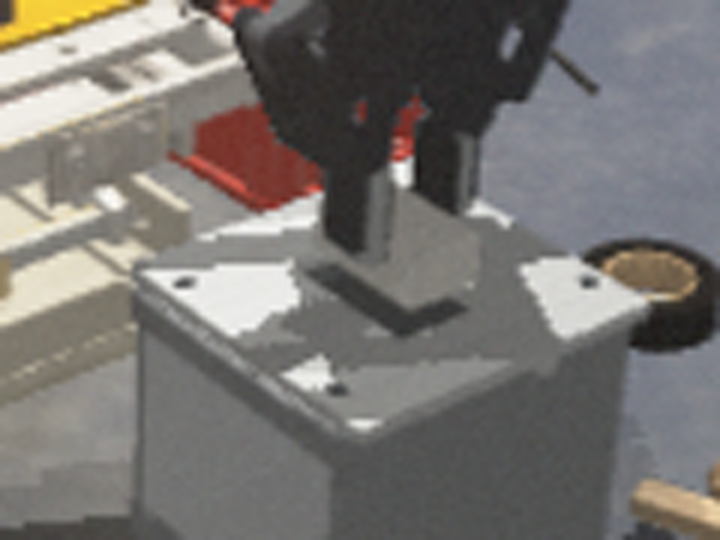

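View pics/w5.png

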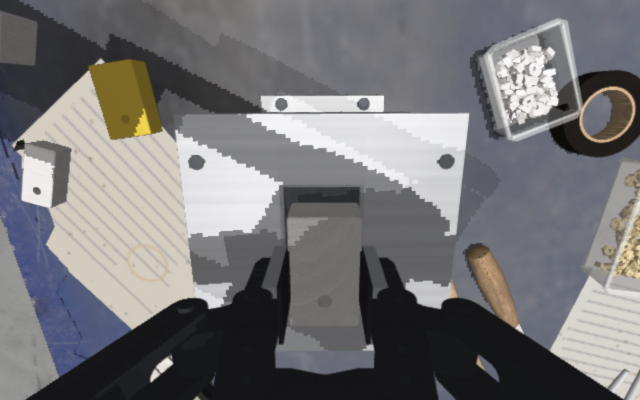

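View pics/d5c.png

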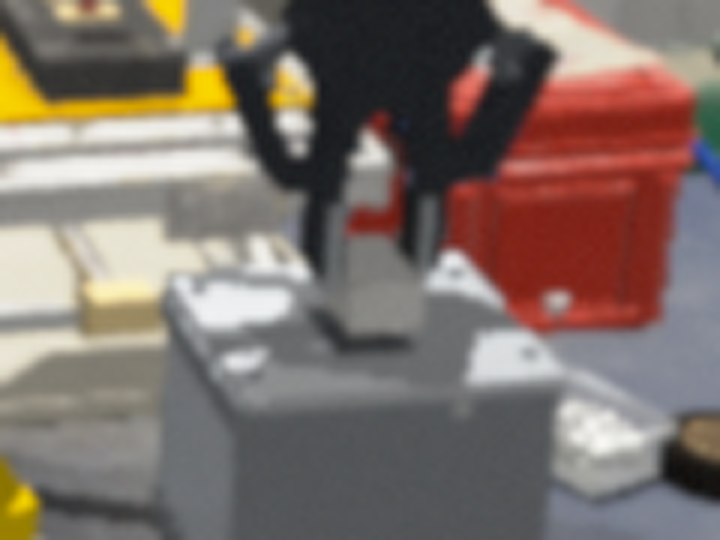

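Run:
```python
from h import *
c=dict(np.load("pics/w5.npz"));im=c["frame"];g=cv2.cvtColor(im,cv2.COLOR_RGB2GRAY)
T=c["T_tool_cam"];P=pts(c)@T[:3,:3].T+T[:3,3]
def cast(u,v,zt):
    d=T[:3,:3]@[(u-c["mtx"][0,2])/c["mtx"][0,0],(v-c["mtx"][1,2])/c["mtx"][0,0],1];o=T[:3,3]
    return (o+d*((zt-o[2])/d[2])).round(2)
for v in(194,198,215,235,255): print(v,g[v,272:300].tolist(),g[v,346:374].tolist())
print("col",[ (v,g[v,320]) for v in range(180,225)])
print(P[140,320],P[260,324],P[215,324],P[320,324])
cv2.imwrite("pics/w5c.png",cv2.resize(im[170:345,260:390,::-1],None,fx=3.4,fy=3.4,interpolation=cv2.INTER_NEAREST))
```

```text
194 [226, 225, 224, 208, 145, 133, 130, 122, 110, 109, 103, 81, 62, 59, 60, 61, 60, 60, 60, 58, 58, 58, 59, 59, 58, 58, 56, 55] [52, 45, 44, 44, 42, 42, 43, 43, 43, 43, 43, 42, 47, 62, 83, 92, 92, 93, 99, 101, 100, 101, 101, 101, 100, 101, 101, 102]
198 [144, 131, 131, 130, 130, 130, 128, 120, 108, 107, 103, 86, 61, 51, 59, 60, 60, 60, 59, 58, 58, 59, 59, 59, 59, 55, 45, 44] [45, 44, 44, 45, 43, 42, 43, 43, 43, 42, 42, 43, 50, 67, 85, 90, 91, 92, 98, 100, 101, 101, 100, 101, 101, 101, 100, 101]
215 [133, 133, 133, 134, 134, 133, 132, 129, 118, 109, 109, 101, 76, 53, 47, 63, 91, 97, 98, 97, 96, 96, 96, 97, 97, 96, 96, 96] [96, 96, 96, 98, 97, 98, 98, 98, 98, 96, 95, 94, 95, 94, 95, 93, 92, 95, 98, 100, 100, 99, 100, 100, 100, 100, 99, 100]
235 [99, 99, 100, 101, 108, 127, 133, 133, 128, 118, 111, 109, 98, 73, 59, 95, 135, 145, 146, 147, 147, 147, 148, 148, 147, 147, 146, 141] [110, 109, 108, 108, 109, 109, 109, 109, 110, 110, 110, 110, 111, 110, 109, 104, 95, 99, 101, 101, 101, 101, 101, 100, 101, 101, 101, 101]
255 [80, 78, 79, 79, 78, 78, 78, 79, 79, 79, 78, 74, 54, 24, 16, 17, 31, 
[... 600 characters left out ...]
uint8(41)), (200, np.uint8(42)), (201, np.uint8(44)), (202, np.uint8(62)), (203, np.uint8(93)), (204, np.uint8(98)), (205, np.uint8(98)), (206, np.uint8(98)), (207, np.uint8(98)), (208, np.uint8(99)), (209, np.uint8(97)), (210, np.uint8(95)), (211, np.uint8(96)), (212, np.uint8(96)), (213, np.uint8(95)), (214, np.uint8(94)), (215, np.uint8(96)), (216, np.uint8(101)), (217, np.uint8(120)), (218, np.uint8(133)), (219, np.uint8(134)), (220, np.uint8(115)), (221, np.uint8(111)), (222, np.uint8(111)), (223, np.uint8(110)), (224, np.uint8(110))]
[51.2644253  -0.83967995 42.20513667] [ 6.47447758  0.95573965 14.29831076] [24.70648321  0.95648549 17.18329293] [-22.376022     0.94835386  15.40256527]
```

View pics/w5c.png

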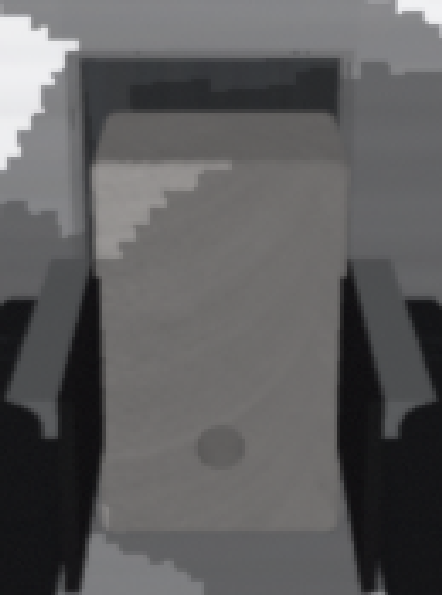

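Run:
```python
from h import *
c=dict(np.load("pics/w5.npz"))
T=c["T_tool_cam"]
def cast(u,v,zt):
    d=T[:3,:3]@[(u-c["mtx"][0,2])/c["mtx"][0,0],(v-c["mtx"][1,2])/c["mtx"][0,0],1];o=T[:3,3]
    return (o+d*((zt-o[2])/d[2])).round(2)
print("mouth L,R,far",cast(283.3,196,43.7),cast(359.5,196,43.7),cast(320,186.8,43.7))
print("block bottom far",cast(324.5,202.3,34.5),"top far",cast(324.5,217,14.5),"top near",cast(324.5,325.5,14.5))
```

```text
mouth L,R,far [ 25.01 -18.13  43.7 ] [25.01 17.55 43.7 ] [29.45 -0.93 43.7 ]
block bottom far [24.72  1.16 34.5 ] top far [24.8   1.15 14.5 ] top near [-24.48   1.16  14.5 ]
```

Emit:
carry_out(plan=[{"hand":220,"linear":[1.2,-1.4,0],"roll":0},{"hand":220,"linear":[1.2,-1.4,2],"roll":0},{"hand":220,"linear":[1.2,-1.4,4],"roll":0},{"hand":220,"linear":[1.2,-1.4,6],"roll":0},{"hand":220,"linear":[1.2,-1.4,8],"roll":0},{"hand":220,"linear":[1.2,-1.4,9],"roll":0},{"hand":220,"linear":[1.2,-1.4,10],"roll":0},{"hand":220,"linear":[1.2,-1.4,11],"roll":0},{"hand":220,"linear":[1.2,-1.4,11],"roll":0},{"hand":220,"linear":[1.2,-1.4,11],"roll":0}])

```text
clock: 6.2
eef_pos: [613.3, -313.5, 145.3]
eef_rot: [-3.142, -0.0, 1.484]
contact_force: [-0.7, 0.3, -2.4]
finger_gap: 0.334
```

Emit:
carry_out(plan=[{"hand":220,"linear":[0,0,1],"roll":0},{"hand":220,"linear":[0,0,2],"roll":0},{"hand":220,"linear":[0,0,3],"roll":0},{"hand":220,"linear":[0,0,3],"roll":0},{"hand":220,"linear":[0,0,3],"roll":0}])

```text
clock: 6.62
eef_pos: [613.3, -313.5, 142.3]
eef_rot: [3.142, -0.0, 1.484]
contact_force: [0.1, 0.1, -2.1]
finger_gap: 0.334
```

Run:
```python
from look import *
s,c,W=look("w6");a=cv2.resize(c["frame"][170:345,260:390,::-1],(390,525))
s,c,W=look("s6","scene"); b=cv2.resize(c["frame"][160:250,330:420,::-1],(400,400),interpolation=cv2.INTER_CUBIC)
o=np.zeros((525,790,3),np.uint8);o[:,:390]=a;o[:400,390:]=b;cv2.imwrite("pics/c6.png",o)
```

```text
{'clock': 6.617, 'joint_pos': [-0.555, 0.437, 1.166, 0.0, 1.538, -0.468], 'eef_pos': [613.274, -313.489, 142.331], 'eef_rot': [3.142, -0.0, 1.484], 'contact_force': [0.054, 0.121, -2.085], 'finger_gap': 0.334}
{'clock': 6.667, 'joint_pos': [-0.555, 0.438, 1.166, 0.0, 1.538, -0.468], 'eef_pos': [613.262, -313.499, 142.293], 'eef_rot': [3.142, -0.0, 1.484], 'contact_force': [-0.231, -0.531, -2.052], 'finger_gap': 0.333}
```

View pics/c6.png

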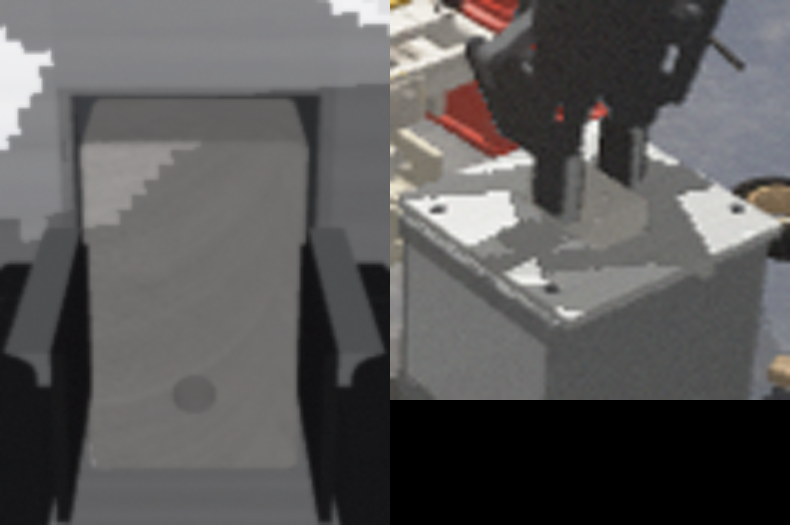

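The wrist crop shows the block centred inside the mouth, with even gaps at left and right, and no contact force yet. I'll lower it the last bit onto the flap.

Emit:
carry_out(plan=[{"hand":220,"linear":[0,0,0.5],"roll":0},{"hand":220,"linear":[0,0,1],"roll":0},{"hand":220,"linear":[0,0,1],"roll":0},{"hand":220,"linear":[0,0,1],"roll":0}])

```text
clock: 7.05
eef_pos: [613.3, -313.5, 142.2]
eef_rot: [3.141, 0.0, 1.484]
contact_force: [-2.8, 1.8, 2.2]
finger_gap: 0.333
```

Emit:
carry_out(plan=[{"hand":130,"linear":[0,0,0.5],"roll":0},{"hand":120,"linear":[0,0,0.5],"roll":0},{"hand":100,"linear":[0,0,0.5],"roll":0},{"hand":90,"linear":[0,0,0.5],"roll":0},{"hand":80,"linear":[0,0,0],"roll":0},{"hand":80,"linear":[0,0,-15],"roll":0},{"hand":80,"linear":[0,0,-45],"roll":0},{"hand":160,"linear":[0,0,-65],"roll":0},{"hand":255,"linear":[0,0,-65],"roll":0},{"hand":255,"linear":[0,0,-65],"roll":0},{"hand":255,"linear":[0,0,-65],"roll":0},{"hand":255,"linear":[0,0,-65],"roll":0}])

```text
clock: 8.05
eef_pos: [612.6, -313.1, 204.1]
eef_rot: [-3.138, -0.002, 1.484]
contact_force: [-0.9, 0.2, -0.0]
finger_gap: 0.002
```

Run:
```python
from look import *
s,c,W=look("w7");a=cv2.resize(c["frame"][170:345,260:390,::-1],(390,525))
T=c["T_tool_cam"];P=pts(c)@T[:3,:3].T+T[:3,3]
s,c,W=look("s7","scene"); b=cv2.resize(c["frame"][160:250,330:420,::-1],(400,400),interpolation=cv2.INTER_CUBIC)
m=(W[...,2]>122)&(W[...,2]<132)&(abs(W[...,0]-613)<40)&(abs(W[...,1]+314)<45)
n,l,st,ce=cv2.connectedComponentsWithStats(m.astype(np.uint8));k=1+np.argmax(st[1:,4]);Q=W[l==k]
print(st[k],cv2.minAreaRect(Q[:,:2].astype(np.float32)),np.median(Q[:,2]))
o=np.zeros((525,790,3),np.uint8);o[:,:390]=a;o[:400,390:]=b;cv2.imwrite("pics/c7.png",o)
```

```text
{'clock': 8.05, 'joint_pos': [-0.555, 0.413, 1.076, 0.0, 1.655, -0.468], 'eef_pos': [612.606, -313.108, 204.097], 'eef_rot': [-3.138, -0.002, 1.484], 'contact_force': [-0.894, 0.23, -0.023], 'finger_gap': 0.002}
{'clock': 8.1, 'joint_pos': [-0.555, 0.414, 1.076, 0.0, 1.655, -0.468], 'eef_pos': [612.598, -313.098, 203.958], 'eef_rot': [-3.138, -0.002, 1.484], 'contact_force': [0.016, 0.841, 0.436], 'finger_gap': -0.002}
[361 195  27  17 234] ((611.8504638671875, -313.94049072265625), (52.24889373779297, 32.246063232421875), 87.59141540527344) 126.65936365723634
```

View pics/c7.png

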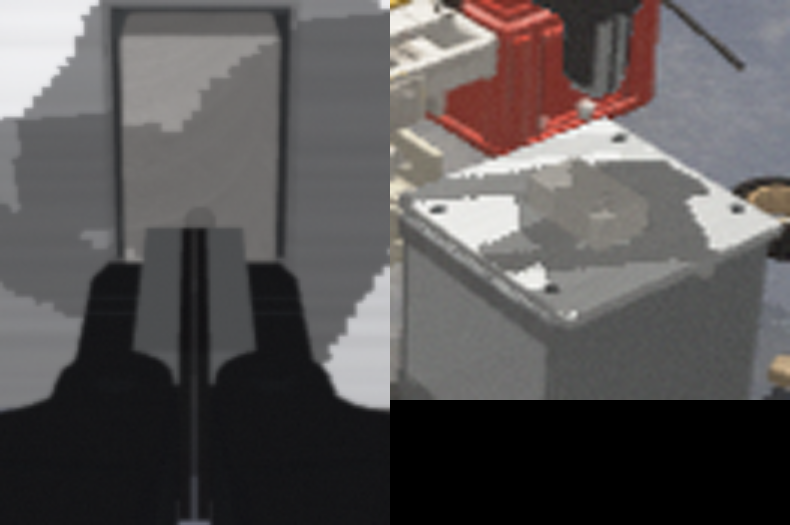

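View pics/w7.png

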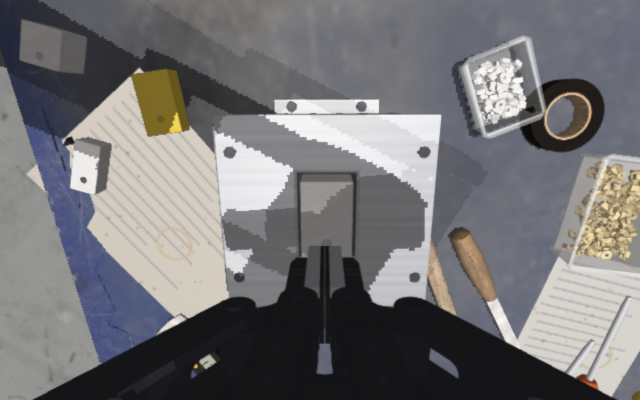

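The block lies flat in the mouth at (612,-314), its top at 126.7 (127 expected). Next I push with closed fingers.

Emit:
carry_out(plan=[{"hand":255,"linear":[0,0,15],"roll":0},{"hand":255,"linear":[0,0,35],"roll":0},{"hand":255,"linear":[0,0,45],"roll":0},{"hand":255,"linear":[0,0,49],"roll":0},{"hand":255,"linear":[0,0,51],"roll":0},{"hand":255,"linear":[0,0,53],"roll":0},{"hand":255,"linear":[0,0,55],"roll":0},{"hand":255,"linear":[0,0,57],"roll":0},{"hand":255,"linear":[0,0,57],"roll":0}])

```text
clock: 8.9
eef_pos: [612.8, -313.8, 150.8]
eef_rot: [-3.141, 0.001, 1.483]
contact_force: [-3.3, 0.2, 4.2]
finger_gap: -0.002
```

Emit:
carry_out(plan=[{"hand":255,"linear":[0,0,0],"roll":0},{"hand":255,"linear":[0,0,1],"roll":0},{"hand":255,"linear":[0,0,2],"roll":0},{"hand":255,"linear":[0,0,3],"roll":0},{"hand":255,"linear":[0,0,3],"roll":0}])

```text
clock: 9.32
eef_pos: [612.9, -313.8, 147.3]
eef_rot: [-3.142, 0.001, 1.483]
contact_force: [-4.9, 0.5, 4.4]
finger_gap: 0.002
```

Emit:
carry_out(plan=[{"hand":255,"linear":[0,0,1],"roll":0},{"hand":255,"linear":[0,0,2],"roll":0},{"hand":255,"linear":[0,0,3],"roll":0},{"hand":255,"linear":[0,0,4],"roll":0},{"hand":255,"linear":[0,0,5],"roll":0},{"hand":255,"linear":[0,0,6],"roll":0},{"hand":255,"linear":[0,0,6],"roll":0}])

```text
clock: 9.9
eef_pos: [612.8, -313.7, 139.6]
eef_rot: [-3.14, 0.0, 1.483]
contact_force: [-5.0, -0.7, 3.0]
finger_gap: -0.0
```

Emit:
carry_out(plan=[{"hand":255,"linear":[0,0,1],"roll":0},{"hand":255,"linear":[0,0,2],"roll":0},{"hand":255,"linear":[0,0,3],"roll":0},{"hand":255,"linear":[0,0,4],"roll":0},{"hand":255,"linear":[0,0,5],"roll":0},{"hand":255,"linear":[0,0,6],"roll":0},{"hand":255,"linear":[0,0,6],"roll":0}])

```text
clock: 10.48
eef_pos: [611.8, -313.6, 132.8]
eef_rot: [-3.137, -0.001, 1.483]
contact_force: [-6.6, -0.7, 3.4]
finger_gap: -0.003
```

Run:
```python
from look import *
s,c,W=look("w8");a=cv2.resize(c["frame"][170:345,260:390,::-1],(390,525))
s,c,W=look("s8","scene"); b=cv2.resize(c["frame"][160:280,320:420,::-1],(400,480),interpolation=cv2.INTER_CUBIC)
o=np.zeros((525,790,3),np.uint8);o[:,:390]=a;o[:480,390:]=b;cv2.imwrite("pics/c8.png",o)
```

```text
{'clock': 10.483, 'joint_pos': [-0.555, 0.443, 1.179, -0.002, 1.525, -0.468], 'eef_pos': [611.799, -313.56, 132.772], 'eef_rot': [-3.137, -0.001, 1.483], 'contact_force': [-6.596, -0.673, 3.39], 'finger_gap': -0.003}
{'clock': 10.533, 'joint_pos': [-0.555, 0.443, 1.179, -0.001, 1.525, -0.468], 'eef_pos': [611.794, -313.538, 132.801], 'eef_rot': [-3.137, -0.001, 1.483], 'contact_force': [-6.985, -0.86, 3.031], 'finger_gap': -0.003}
```

View pics/c8.png

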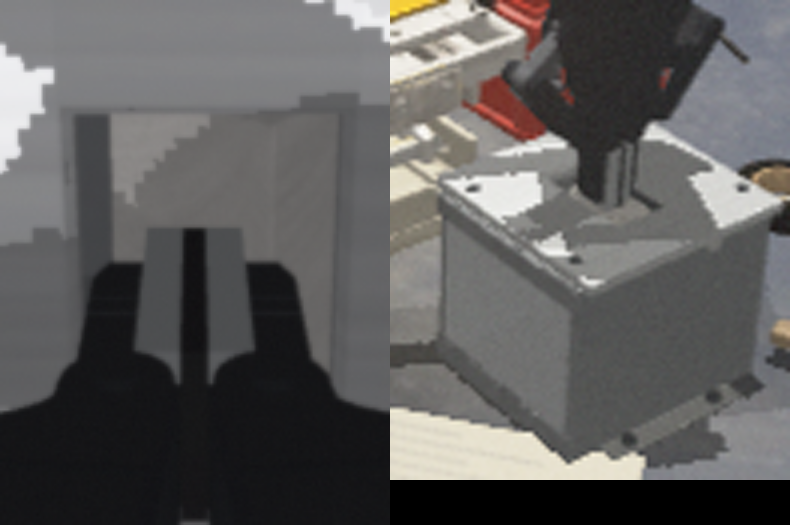

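Emit:
carry_out(plan=[{"hand":255,"linear":[0,0,1],"roll":0},{"hand":255,"linear":[0,0,2],"roll":0},{"hand":255,"linear":[0,0,3],"roll":0},{"hand":255,"linear":[0,0,3],"roll":0},{"hand":255,"linear":[0,0,3],"roll":0}])

```text
clock: 11.0
eef_pos: [614.1, -313.1, 131.5]
eef_rot: [3.14, -0.001, 1.484]
contact_force: [-2.0, 1.8, 3.5]
finger_gap: -0.001
```

Emit:
carry_out(plan=[{"hand":255,"linear":[0,0,-3],"roll":0},{"hand":255,"linear":[0,0,-8],"roll":0},{"hand":255,"linear":[0,0,-20],"roll":0},{"hand":255,"linear":[0,0,-35],"roll":0},{"hand":255,"linear":[0,0,-50],"roll":0},{"hand":255,"linear":[0,0,-50],"roll":0},{"hand":255,"linear":[0,0,-50],"roll":0}])

```text
clock: 11.58
eef_pos: [614.1, -313.9, 183.6]
eef_rot: [3.138, 0.002, 1.484]
contact_force: [0.6, 0.3, 0.2]
finger_gap: 0.0
```

Run:
```python
from look import *
s,c,W=look("w9");a=cv2.resize(c["frame"][150:345,250:390,::-1],(390,525))
print(W[150:300:15,322,2].round(1))
s,c,W=look("s9","scene"); b=cv2.resize(c["frame"][160:280,320:420,::-1],(400,480),interpolation=cv2.INTER_CUBIC)
o=np.zeros((525,790,3),np.uint8);o[:,:390]=a;o[:480,390:]=b;cv2.imwrite("pics/c9.png",o)
```

```text
{'clock': 11.583, 'joint_pos': [-0.555, 0.419, 1.11, 0.0, 1.609, -0.468], 'eef_pos': [614.149, -313.948, 183.556], 'eef_rot': [3.138, 0.002, 1.484], 'contact_force': [0.591, 0.313, 0.161], 'finger_gap': 0.0}
[115.5 116.  107.4 106.7 108.1 107.3 108.3 172.3 185.5 195.5]
{'clock': 11.633, 'joint_pos': [-0.555, 0.42, 1.112, 0.0, 1.609, -0.468], 'eef_pos': [613.519, -313.555, 181.827], 'eef_rot': [3.14, 0.0, 1.484], 'contact_force': [-0.153, -0.575, -0.34], 'finger_gap': 0.001}
```

View pics/c9.png

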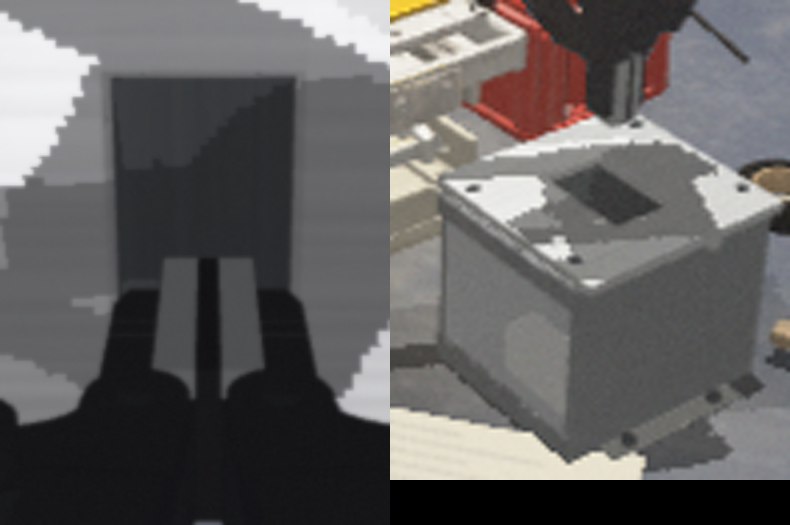

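The mouth is empty, the flap is shut at 107 mm, and the block shows through the front pane. I'll clear the arm and make a final check.

Emit:
carry_out(plan=[{"hand":255,"linear":[0,0,-20],"roll":0},{"hand":255,"linear":[0,0,-45],"roll":0},{"hand":255,"linear":[0,0,-60],"roll":0},{"hand":255,"linear":[0,0,-60],"roll":0},{"hand":255,"linear":[0,0,-60],"roll":0},{"hand":255,"linear":[0,0,-60],"roll":0}])

```text
clock: 12.18
eef_pos: [612.7, -313.2, 238.8]
eef_rot: [-3.138, -0.002, 1.484]
contact_force: [0.2, -0.7, -0.5]
finger_gap: -0.003
```

Run:
```python
from look import *
s,c,W=look("s10","scene")
c0=np.load("pics/scene0.npz")
d=cv2.absdiff(c["frame"],c0["frame"]).max(2)
for n,(u,v) in dict(cube=(260,250),slim=(287,278),loupe=(402,298)).items():
    print(n,d[v-8:v+9,u-8:u+9].mean().round(1),W[v,u].round(1))
s,c,W=look("w10");print("flap z",W[185:215:10,322,2])
m=(W[...,2]>100)&(W[...,2]<111.5);n,l,st,ce=cv2.connectedComponentsWithStats(m.astype(np.uint8));k=1+np.argmax(st[1:,4]);Q=W[l==k];A=np.c_[Q[:,:2]-Q[:,:2].mean(0),np.ones(len(Q))];print(st[k],"plane",np.linalg.lstsq(A,Q[:,2],rcond=None)[0].round(3))
```

```text
{'clock': 12.183, 'joint_pos': [-0.555, 0.407, 1.017, 0.0, 1.722, -0.468], 'eef_pos': [612.698, -313.163, 238.837], 'eef_rot': [-3.138, -0.002, 1.484], 'contact_force': [0.221, -0.733, -0.471], 'finger_gap': -0.003}
cube 62.5 [ 410.7 -186.1   29.3]
slim 13.3 [ 409.  -283.5   18.8]
loupe 3.6 [ 533.1 -468.6   25.3]
{'clock': 12.233, 'joint_pos': [-0.555, 0.407, 1.017, 0.0, 1.722, -0.468], 'eef_pos': [612.579, -313.077, 238.372], 'eef_rot': [-3.138, -0.002, 1.484], 'contact_force': [0.173, -0.373, 0.001], 'finger_gap': 0.0}
flap z [107.86049038 108.23901976 108.1282976 ]
[ 301  162   52   76 3795] plane [-1.00000e-03 -3.00000e-03  1.07797e+02]
```

View pics/s10.png

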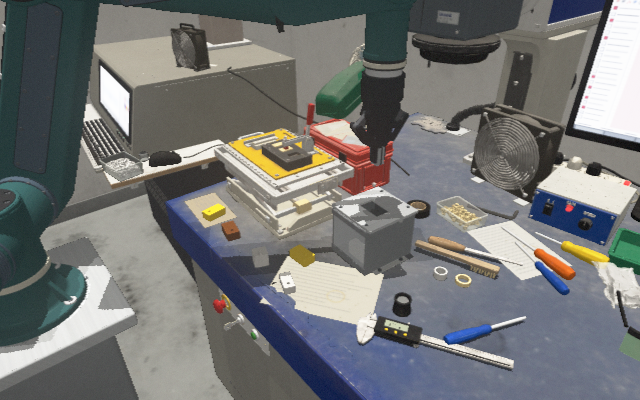

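```bash
python3 -c "
from bench import robot
print(robot.finish_job())"
```

```text
the job is handed in; nothing more can be done
None
```

The large grey setting block is inside the dust box with the flap shut behind it, and I handed the job in at about 12.2 s. I laid it flat in the mouth, then pressed it down with closed fingers, with wrist-force readings under 8 N. It dropped as the fingers lifted off, having gone about 8 mm below the cover.

- **Block and flap:** the mouth is empty and the block shows through the front pane. The flap measures level at about 107.8 mm, against 107 mm nominal, which is within calibration error.
- **Other blocks and loupe:** the cube, slim block and loupe are where they were, within 2.5 mm of their first readings. The cube's image check differed strongly, but in the picture it stands in the arm's shadow. Its measured position matches to 0.3 mm.
- **Disagreement along the way:** camera and pose readings of the mouth differed by 1 to 2 mm. I re-measured with the block just above the mouth, corrected by 1.2 and 1.4 mm, and it went in without touching the edges.

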